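Start up the sanding corner: mains, extraction, sander

TASK

Start up the sanding corner of the instrument maker's bench in the safe order, pressing with the closed fingertips: first switch on the socket strip by pressing down the raised end of its rocker, then push in the start button on the dust extractor's switch box, and last push in the start button on the belt sander's console. Start is the flat round button and the mushroom head beside it is stop; leave all three switched on. Pick nothing up, and leave the tools and pieces of work lying about where they are.

Things in the scene. Friction and masses are not known exactly. Their poses are not given: they have to be found in the camera images.
- strip: Aluminium socket strip screwed to the bench, 60 mm wide (x), 270 mm long (y; 323 mm with end caps and ears), top 45 mm above the bench. Origin: centre of its underside; z up. Three round sockets towards -y, two with black plugs standing 36 mm above the top at y = -98 and -40 mm; the main rocker is at y = +100 mm.
- rocker (a joint): Angle of the strip's black main rocker, rad: 0 off, 0.4 on. It hinges about the strip's x axis at y = +100 mm, 47 mm above the bench; 26 mm wide (x), 33 mm long (y), two faces meeting in a shallow V. Off, the half towards +y stands up. Pressed near its raised end it resists with 3 to 5 N all the way to its firm stop, and stays where it is pushed.
- rocker_raised_end (a point): Point on the rocker half that stands up when off, 12 mm from the hinge towards the strip's +y end. Off, it is about 11 mm above the strip's top, that half's outer edge 12 mm, the other half level at 6 mm; on, this half lies level at 6 mm. Moves with the rocker; its axes are the strip's when off.
- extractor_box: Dust extractor's switch box, grey plastic, alone on the bench and screwed to it: 78 mm (x) by 138 mm (y, 180 mm with its ears), flat top 58 mm above the bench. Origin: centre of its underside; z up. START is at y = +31 mm and STOP at y = -31 mm on the top.
- extractor_start_top (a point): Flat START button of the extractor's switch box: black, round, flat-faced, 28 mm across, standing 12 mm out of its panel when off (8 mm out of its 36 mm steel ring). This point is the centre of its face and moves with it; z points straight out of the face, presses go along -z, straight down.
- extractor_start (a joint): How far the extractor's START button is in, m: 0 out (off), 0.006 fully in (on). No return spring: it resists with 3 to 4 N all the way to its firm stop, and stays where it is pushed, so push it right home. Interlinked with STOP, which rises as START goes in; pushing STOP in pops START out.
- extractor_stop_top (a point): Mushroom STOP button of the extractor's switch box: black, domed head 41 mm across on a 16 mm stem, not to be pressed. The point is the top of the dome (20 mm out of the panel when off, 26 mm when on); 62 mm from START.
- sander: Belt and disc sander, grey base 300 (x) by 480 (y) by 40 mm, fixed. Origin: centre of underside; z up, front to -x. Belt along y at x = 0 to 110 mm, 235 mm high; disc to 245 mm and table (165 mm high) at y = -150, x = -141 to -18 mm. Switch console at the front: face 88 by 150 mm, centred at x = -105, y = 95, z = 85 mm, 20 degrees from level, looking up and to -x; START at y = 128, STOP 62 mm.
- sander_start_top (a point): Flat START button of the sander's console: black, round, flat-faced, 28 mm across, standing 12 mm out of its panel when off (8 mm out of its 36 mm steel ring). This point is the centre of its face and moves with it; z points straight out of the face, presses go along -z: 20 degrees off vertical, that is down and towards the sander's +x.
- sander_start (a joint): How far the sander's START button is in, m: 0 out (off), 0.006 fully in (on). No return spring: it resists with 3 to 4 N all the way to its firm stop, and stays where it is pushed, so push it right home. Interlinked with STOP, which rises as START goes in; pushing STOP in pops START out.
- sander_stop_top (a point): Mushroom STOP button of the sander's console: black, domed head 41 mm across on a 16 mm stem, not to be pressed. The point is the top of the dome (20 mm out of the panel when off, 26 mm when on); 66 mm from START, towards the sander's -y.
- tape_roll: Roll of tape lying flat, 90 mm across, 24 mm high; origin centre of underside. Bystander.
- glue_bottle: White glue bottle, 60 mm across, 170 mm high; origin centre of underside. Bystander.
- brush_jar: Glass jar 72 mm across and 95 mm high with glue brushes standing up to 190 mm; origin centre of underside. Bystander.
- block_plane: Small steel hand plane, 160 by 48 mm, about 60 mm high; origin centre of sole, long along x. Bystander.
- chisel: Wooden-handled chisel lying along its y axis, 245 mm long, 24 mm thick, near the extractor's switch box; origin on the bench near mid length. Bystander.
- cam_clamp: Small clamp with two wooden jaws on a steel bar lying along its y axis, 150 mm long, 66 mm wide, 30 mm high, near the socket strip; origin under the bar's middle. Bystander.
- bridge_blank: Small wooden block 40 by 46 by 18 mm lying on the sander's base beside the console; origin centre of underside. Bystander.
There are look-alikes about, which are no part of the job. Leave any purple look-alike of the extractor_box alone.

How it is judged:
By the outcome, as a careful person would: the job done as asked, in the order asked, and still so for the second after the job is handed in, with the robot touching nothing.
It also fails if it takes over 64 s, if anything falls off the work surface, if the arm or the gripper's body presses on something with over 40 N, if the wrist force passes 120 N, or if a joint passes its speed limit or range.

ROBOT

A 6-joint arm with a two-finger parallel gripper is mounted at the origin on the work surface. World frame = base frame: x ahead of the robot, y to its left, z up, the work surface at z = 0. Lengths are in mm, angles in degrees, forces in N, time in s.
With the tool pointing down it reaches from about 300 to 850 mm from the base axis. Payload 4.2 kg.
Tool frame: the origin (TCP) lies midway between the tips of the shut fingers; the grasp point (between the pads) lies 19 mm behind it (pinch_z is the distance from the TCP to the grasp point, in mm); z points along the fingers, y is the line along which they close (so a half turn about z gives the same grasp; the last joint's range is limited). The gripper opens to 91 mm and grips with 3 to 60 N. Pads are 32 mm wide; open, the fingers measure 118 mm over their backs; the gripper's body (76 mm by 178 mm) begins 60 mm behind the grasp point.
Start: joints at [74.255, 18.312, 89.639, -0, 72.044, -1.146], TCP at [144.932, 556.455, 175.976] pointing down, gripper open.
Joint ranges: [-177.97, 177.97], [-48.28, 115.42], [12.27, 149.76], [-77.06, 257.06], [2.81, 150.46], [-146.56, 146.56]. Speed limits (degrees/s): [147.25, 147.25, 180, 180, 180, 180].

INTERFACE

Orientations are given as [roll, pitch, yaw] about the fixed x, y, z axes, in that order (R = Rz(yaw) Ry(pitch) Rx(roll)).
In Python, from workcell import * gives the robot as it stands.
- The arm moves only by the tool step_arm, never from a script. Its argument "steps" is a list of rows, each a list of 7 numbers: the turn, a rotation vector about the tool's x, y, z in degrees, then the shift along the tool's x, y, z in mm, then the opening, from 0 (shut) to 1 (fully open). In form: [[rx, ry, rz, x, y, z, hand], ...]. A call has exactly 8 rows; each row shifts and turns the commanded pose from where the row before left it, along the tool's axes as they then stand; what a row does not reach is not made up. A row lasts 1/8 s, in which the tool goes at most 62.5 mm and 10.7 degrees, less where a joint would pass 70% of its speed; a pose out of reach is approached as far as the arm can. A call is refused whole if a number of a shift passes 62.5 or a number of a turn 10.7, either way. A call with a gripper value outside its range is refused whole. The fingers move at their own pace and stop on an object; "force" is the grip in N (left out, the last holds). Time passes only in rows, so rows that do not move let the fingers close, or fill a call up. It gives the time, the measured TCP pose, the force, the opening and the grip force at its end, in the units of the state.
- state(): the state, without advancing time (a new reading comes with each control period).
- grab_frame(name): name is "scene" or "top" or "wrist"; returns a dict with "image" (480x640x3 uint8, blue, green, red), "fovy" (degrees; the focal length in pixels is half the picture's height over the tangent of half this angle, whatever the lens; pixels are square), "cx", "cy" (the principal point, pixels), "dist" ([k1, k2, p1, p2, k3] as OpenCV has them; the pictures are not rectified), "origin" and "rotation" of the camera in the world; the wrist camera has in their place "tool_from_camera" (4x4, takes a point from camera to tool coordinates, whose origin is the TCP and whose axes are the flange's). Camera axes: x right, y down, z forward; pixel columns grow to the right and rows downward; lengths in mm; the calibration is good to about 2 mm. A picture is of the moment at which its call begins: read the wrist's pose just before it. There is no depth.
- job_done(): hands the job in; it is judged then, once.
The state is a dict: "time_s": time; "qpos": joint angles; "qvel": joint speeds; "effort": joint torques, N m; "ee_pos": TCP position; "ee_rot": TCP orientation; "force": force on the tool from outside, world axes, zero at the start; "torque": the same for the moment, N m; "gripper_width": finger opening in mm; "gripper_force": force on a finger pad.
Only numpy, scipy, OpenCV 4.12 (cv2) and the standard library are available. Lean on these libraries where they do the work, as an engineer would, in place of code of your own. Each camera call takes 0.05 s, during which the arm holds its last target. There are 200 camera calls.

## Working session

There is one attempt and no reset: what is moved stays moved. The work goes in short steps, Python scripts to look and compute and a tool call to move; the robot and the scene stay as the last step left them, time stands still between calls to the robot, and variables do not carry over. Pictures are saved under pics/ and viewed, at most 10 in all, crops included, and the job is handed in when it is done.

Besides the shell and the picture viewer there is one more tool, called by a JSON object that holds its "method" and its "body", one argument or row to a line. step_arm: Moves the arm, as the interface text tells. Its arguments: {"type":"object","properties":{"steps":{"type":"array","items":{"type":"array","items":{"type":"number"}}},"force":{"type":"number"}},"required":["steps"]}

```bash
mkdir -p pics
cat > h.py <<'E'
from workcell import *
import numpy as np, cv2, pickle
from scipy.spatial.transform import Rotation as R
def grab(n):
    s=state(); f=grab_frame(n); f['state']=s
    if n=='wrist':
        T=np.array(f['tool_from_camera']); Rt=rot(s)
        f['rotation']=Rt@T[:3,:3]; f['origin']=Rt@T[:3,3]+np.array(s['ee_pos'])
    return f
def rot(s):
    r=np.array(s['ee_rot']); return r if r.shape==(3,3) else R.from_euler('xyz',r,degrees=True).as_matrix()
def K(f):
    F=240/np.tan(np.radians(f['fovy'])/2); return np.array([[F,0,f['cx']],[0,F,f['cy']],[0,0,1.]])
def ray(f,u,v):
    p=cv2.undistortPoints(np.array([[[u,v]]],float),K(f),np.array(f['dist'],float))[0,0]
    d=np.array(f['rotation'])@np.array([p[0],p[1],1]); return np.array(f['origin']),d/np.linalg.norm(d)
def onz(f,u,v,z):
    o,d=ray(f,u,v); return o+d*(z-o[2])/d[2]
def proj(f,P):
    Rm=np.array(f['rotation']); q=(np.array(P,float).reshape(-1,3)-np.array(f['origin']))@Rm
    return cv2.projectPoints(q.reshape(-1,1,3),np.zeros(3),np.zeros(3),K(f),np.array(f['dist'],float))[0][:,0]
def save(f,n): pickle.dump(f,open(n+'.pkl','wb'))
def load(n): return pickle.load(open(n+'.pkl','rb'))
E
python3 - <<'E'
from h import *
print(state())
for n in('scene','top'):
    f=grab(n); save(f,n); cv2.imwrite(f'pics/{n}.png',f['image']); print(n,f['fovy'],f['origin'],np.round(f['rotation'],3).tolist(),f['dist'])
E
```

```text
{'time_s': 0.0, 'qpos': array([ 7.42567615e+01,  1.83509441e+01,  8.97068441e+01, -2.39930446e-03,
        7.20441060e+01, -1.14673310e+00]), 'qvel': array([-0.0360418 , -0.0075272 , -0.08626649,  0.10686569, -0.06594856,
       -0.14431582]), 'effort': array([ 1.69817686e-03, -4.12461770e+01, -2.31981236e+01,  7.30171893e-02,
        4.55566426e-02, -1.50653468e-04]), 'ee_pos': array([144.77002739, 555.87720675, 175.12436741]), 'ee_rot': array([-1.79898080e+02,  2.41466386e-04,  1.65404236e+02]), 'force': array([-0.84169677,  0.17366504,  0.38448831]), 'torque': array([0.04247129, 0.00137114, 0.00422826]), 'gripper_force': 0.0, 'gripper_width': 91.19995696506417}
scene 57.75427864204516 [ 868.00137168  558.78063034 1022.9349162 ] [-145.459, 0.742, 142.556] [-0.05776045  0.          0.          0.          0.        ]
top 56.72880598364095 [ 351.76090086   47.1329316  1231.32754813] [-173.599, 0.861, -89.97] [-0.10296621  0.          0.          0.          0.        ]
```

```bash
sed -i "s/    f=None//; s/^def save/def fix(f):\n    r=np.array(f['rotation'])\n    if r.shape==(3,): f['rotation']=R.from_euler('xyz',r,degrees=True).as_matrix()\n    return f\ndef save/; s/    return f$/    return f/" h.py && sed -i "s/def load(n): return pickle.load(open(n+'.pkl','rb'))/def load(n): return fix(pickle.load(open(n+'.pkl','rb')))/; 0,/    return f$/s//    return fix(f)/" h.py && python3 -c "
from h import *
f=load('top');print(f['rotation'].round(2).tolist())"; sed -n 4,12p h.py
```

```text
[[0.0, -0.99, 0.11], [-1.0, 0.0, 0.01], [-0.02, -0.11, -0.99]]
def grab(n):
    s=state(); f=grab_frame(n); f['state']=s
    if n=='wrist':
        T=np.array(f['tool_from_camera']); Rt=rot(s)
        f['rotation']=Rt@T[:3,:3]; f['origin']=Rt@T[:3,3]+np.array(s['ee_pos'])
    return fix(f)
def rot(s):
    r=np.array(s['ee_rot']); return r if r.shape==(3,3) else R.from_euler('xyz',r,degrees=True).as_matrix()
def K(f):
```

View pics/top.png

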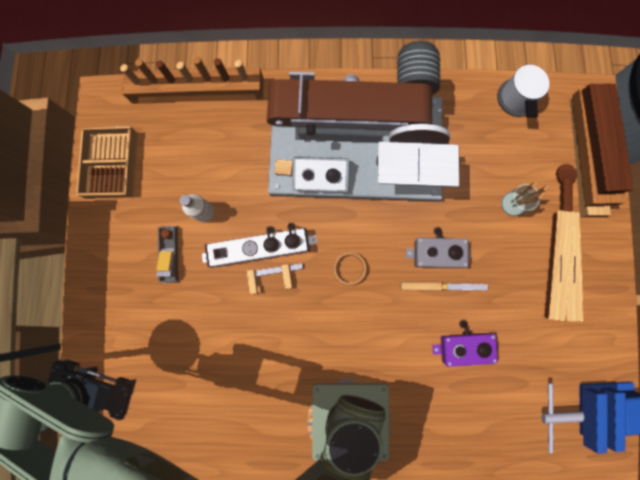

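View pics/scene.png

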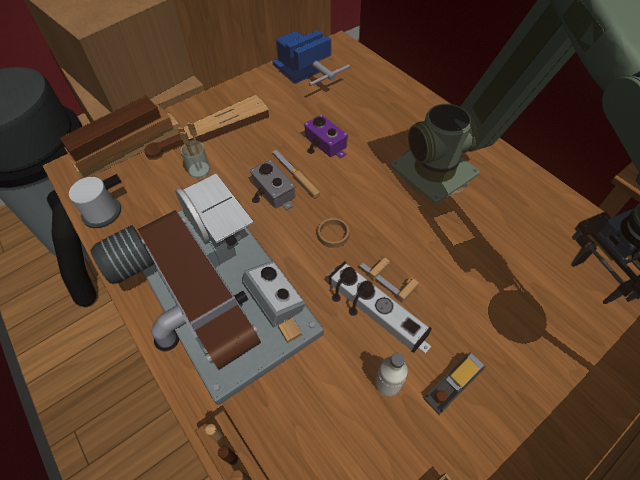

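The top picture shows the strip (257,248) with the rocker at its left end (220,253). The sander console is at (320,175), with START on the left (308,174). Two boxes could be the extractor box: grey (442,252) and purple (470,350). The grey one fits, since purple is excluded. I'll confirm it in an enlarged crop.

Run:
```python
from h import *
t=load('top')['image']; s=load('scene')['image']
def c(im,x,y,w,h,k): return cv2.resize(im[y:y+h,x:x+w],(w*k,h*k),interpolation=cv2.INTER_CUBIC)
k=5
a=np.hstack([c(t,410,235,64,40,k),c(t,285,155,76,40,k)])      # 320+380=700
b=np.hstack([c(t,200,230,64,40,k),c(s,250,262,76,40,k)])
d=np.hstack([c(s,245,160,64,40,k),c(s,385,310,76,40,k)])
cv2.imwrite('pics/m1.png',np.vstack([a,b,d])[:600])
```

```text
(no output)
```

View pics/m1.png

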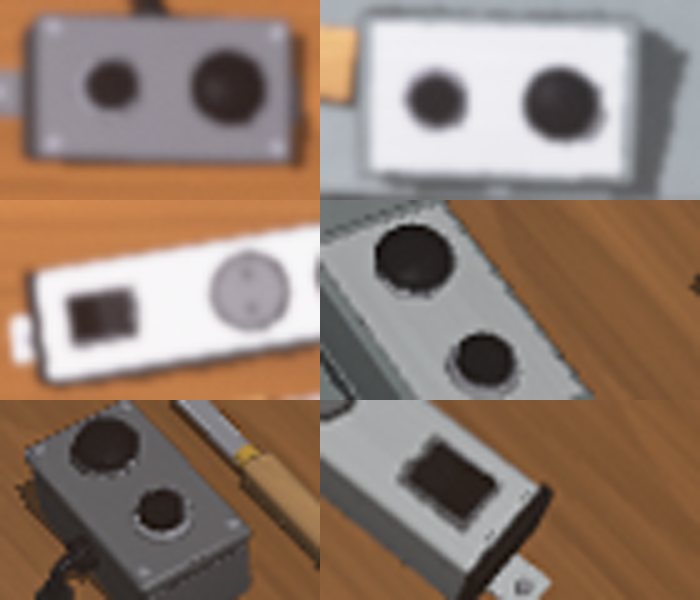

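The crop confirms the grey box: a flat button at top (432.0,251.6) with a larger mushroom to its right. Sander START is at (308.0,174.6), with the mushroom also to its right. The rocker centre is at (220.1,253.0). In the scene view the three are at (276.8,181.6), (282.6,293.6) and (411,326.2).

Run:
```python
from h import *
t=load('top'); s=load('scene')
def tri(a,b):
    o1,d1=ray(t,*a);o2,d2=ray(s,*b)
    A=np.array([d1,-d2]).T; x=np.linalg.lstsq(A,o2-o1,rcond=None)[0]
    p,q=o1+x[0]*d1,o2+x[1]*d2; return (p+q)/2,np.linalg.norm(p-q)
for n,a,b,z in [('ext',(432,251.6),(276.8,181.6),70),('sand',(308,174.6),(282.6,293.6),108),('rock',(220.1,253),(411,326.2),50)]:
    p,e=tri(a,b); print(n,p.round(1),round(e,1),'top@z',onz(t,*a,z).round(1),'scene@z',onz(s,*b,z).round(1))
# yaw: mushrooms, strip
for n,a,b,z in [('extstop',(455.4,252.1),(265.8,168.8),75),('sandstop',(333.2,175.4),(268.4,273.6),100)]:
    p,e=tri(a,b); print(n,p.round(1),round(e,1))
sock=[(250.0,248.0)]
print('socket',onz(t,*sock[0],47).round(1), 'rock',onz(t,220.1,253,53).round(1))
hsv=cv2.cvtColor(t['image'],cv2.COLOR_BGR2HSV)
for n,(x0,y0,x1,y1),m in [('strip',(203,222,312,270),(hsv[...,1]<40)&(hsv[...,2]>170)),('console',(290,155,352,193),(hsv[...,1]<60)&(hsv[...,2]>200)),('ext',(413,235,472,270),(hsv[...,1]<70)&(hsv[...,2]>80))]:
    k=np.zeros(m.shape,np.uint8);k[y0:y1,x0:x1]=m[y0:y1,x0:x1]
    c=max(cv2.findContours(k,0,2)[0],key=cv2.contourArea);r=cv2.minAreaRect(c);bp=cv2.boxPoints(r)
    z={'strip':45,'console':85,'ext':58}[n];P=np.array([onz(t,*q,z) for q in bp])
    print(n,'centre',P.mean(0).round(1)); 
    for i in range(2):
        e=P[(i+1)%4]-P[i];print('  side',np.linalg.norm(e).round(1),'deg',np.degrees(np.arctan2(e[1],e[0])).round(1))
```

```text
ext [ 456.5 -216.4   63.3] 1.9 top@z [ 456.6 -215.5   70. ] scene@z [ 458.7 -210.2   70. ]
sand [658.4 111.1  89.2] 1.8 top@z [654.1 109.5 108. ] scene@z [662.  120.8 108. ]
rock [454.8 351.1  44.1] 2.3 top@z [455.1 348.6  50. ] scene@z [456.5 353.1  50. ]
extstop [ 454.7 -278.2   65.5] 2.2
sandstop [655.4  44.8  91. ] 2.2
socket [468.9 268.2  47. ] rock [454.8 347.9  53. ]
strip centre [472.1 252.3  45. ]
  side 267.8 deg -80.6
  side 60.2 deg -170.3
console centre [661.7  78.6  85. ]
  side 81.1 deg -1.1
  side 136.3 deg -92.1
ext centre [ 457.  -242.9   58. ]
  side 79.5 deg -3.2
  side 151.7 deg -92.0
```

```bash
cat >> h.py <<'E'
def plan(pos,tool_z,ydir):
    """total rotvec (tool axes), shift in the tool axes now and in the target tool axes"""
    s=state();R0=rot(s);z=np.array(tool_z,float);z/=np.linalg.norm(z)
    y=np.array(ydir,float);y-=z*(y@z);y/=np.linalg.norm(y)
    if y@R0[:,1]<0:y=-y
    R1=np.array([np.cross(y,z),y,z]).T; d=np.array(pos)-s['ee_pos']
    print('pos',s['ee_pos'].round(1),'F',s['force'].round(1),'w',round(s['gripper_width'],1),'t',s['time_s'])
    print('rotvec',np.degrees(R.from_matrix(R0.T@R1).as_rotvec()).round(2),'shift now',(R0.T@d).round(1),'shift target',(R1.T@d).round(1))
E
python3 - <<'E'
from h import *
f=grab('wrist');save(f,'w0');print(np.array(f['tool_from_camera']).round(2).tolist(),f['fovy'])
t=load('top'); print('bottle',onz(t,203,214,10).round(),onz(t,187,201,165).round())
plan([420,362,170],[0,0,-1],[-.167,.986,0])
E
```

```text
[[0.0, -0.97, -0.26, 72.06], [1.0, 0.0, -0.0, -0.15], [0.0, -0.26, 0.97, -208.84], [0.0, 0.0, 0.0, 1.0]] 62.59564894082386
bottle [569. 411.  10.] [574. 407. 165.]
pos [144.8 556.  175.3] F [-0.1 -0.2 -0.4] w 91.4 t 0.15
rotvec [-7.000e-02 -2.000e-02 -2.421e+01] shift now [-315.2 -118.4    5.5] shift target [-238.9 -237.3    5.3]
```

{"method": "step_arm", "body": {
  "steps": [
    [0,0,-8,0,0,0,0],
    [0,0,-8,0,0,0,0],
    [0,0,-8.2,0,0,0,0],
    [0,0,0,-42,-42,1,0],
    [0,0,0,-42,-42,1,0],
    [0,0,0,-42,-42,1,0],
    [0,0,0,-42,-42,1,0],
    [0,0,0,-42,-42,1,0]
  ]
}}

```text
time_s: 1.15
ee_pos: [388.3, 383.1, 170.8]
ee_rot: [180.0, -0.0, -170.4]
force: [0.6, 0.6, -0.1]
gripper_width: 14.1
gripper_force: 0.0
```

{"method": "step_arm", "body": {
  "steps": [
    [0,0,0,-14,-14,0,0],
    [0,0,0,-14,-14,0,0],
    [0,0,0,0,0,0,0],
    [0,0,0,0,0,0,0],
    [0,0,0,0,0,0,0],
    [0,0,0,0,0,0,0],
    [0,0,0,0,0,0,0],
    [0,0,0,0,0,0,0]
  ]
}}

```text
time_s: 2.15
ee_pos: [419.2, 361.6, 171.0]
ee_rot: [180.0, 0.0, -170.4]
force: [-0.1, 0.1, 0.1]
gripper_width: 0.4
gripper_force: 0.0
```

Run:
```python
from h import *
f=grab('wrist');save(f,'w1');im=f['image'].copy()
plan([452.3,363.8,120],[0,0,-1],[-.167,.986,0])
for p in [(454.8,348,53),(452.8,359.8,56)]:
    u=proj(f,p)[0];print(u);cv2.drawMarker(im,tuple(int(round(a)) for a in u),(0,255,0),0,10)
cv2.imwrite('pics/w1.png',im)
```

```text
pos [419.2 361.5 171. ] F [-0.7  0.9 -0. ] w 0.6 t 2.2
rotvec [ 0.01  0.   -0.01] shift now [-33.   -3.3  51. ] shift target [-33.   -3.3  51. ]
[291.92339941 265.30583734]
[305.62936187 266.38448662]
```

View pics/w1.png

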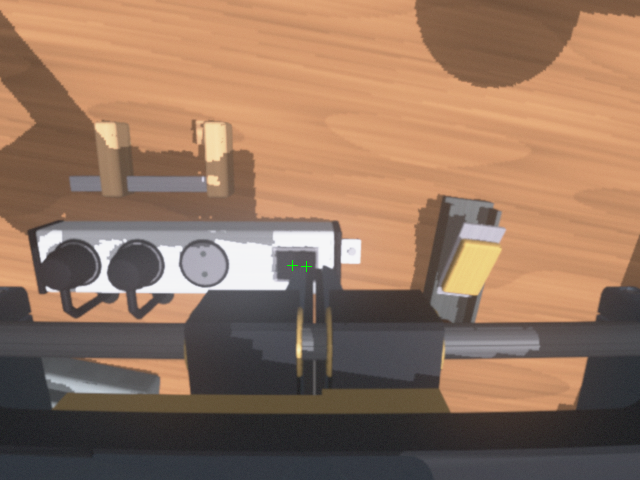

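The wrist view shows the rocker at cols 275–317, centre about (295,263). That is 2–3 mm further along +y than predicted, so I'll aim at (451.5, 364.8).

{"method": "step_arm", "body": {
  "steps": [
    [0,0,0,-16.2,-1,0,0],
    [0,0,0,-16.2,-1.1,0,0],
    [0,0,0,0,0,35,0],
    [0,0,0,0,0,35,0],
    [0,0,0,0,0,32,0],
    [0,0,0,0,0,5,0],
    [0,0,0,0,0,0,0],
    [0,0,0,0,0,0,0]
  ]
}}

```text
time_s: 3.2
ee_pos: [452.8, 365.6, 65.5]
ee_rot: [179.9, 0.2, -170.4]
force: [-0.5, 0.7, 0.9]
gripper_width: 0.1
gripper_force: 0.0
```

{"method": "step_arm", "body": {
  "steps": [
    [0,0,0,0,0,2,0],
    [0,0,0,0,0,2,0],
    [0,0,0,0,0,2,0],
    [0,0,0,0,0,2,0],
    [0,0,0,0,0,2,0],
    [0,0,0,0,0,1,0],
    [0,0,0,0,0,0,0],
    [0,0,0,0,0,0,0]
  ]
}}

```text
time_s: 4.2
ee_pos: [451.6, 364.9, 53.0]
ee_rot: [180.0, 0.0, -170.4]
force: [-0.6, -0.4, -0.2]
gripper_width: 0.4
gripper_force: 0.0
```

{"method": "step_arm", "body": {
  "steps": [
    [0,0,0,0,0,1,0],
    [0,0,0,0,0,1,0],
    [0,0,0,0,0,1,0],
    [0,0,0,0,0,1,0],
    [0,0,0,0,0,0,0],
    [0,0,0,0,0,0,0],
    [0,0,0,0,0,0,0],
    [0,0,0,0,0,0,0]
  ]
}}

```text
time_s: 5.2
ee_pos: [451.6, 364.9, 49.0]
ee_rot: [180.0, 0.0, -170.4]
force: [-0.0, 0.1, 0.7]
gripper_width: 0.5
gripper_force: 0.0
```

Run:
```python
from h import *
f=grab('wrist');save(f,'w2');print(f['state']['force'],f['state']['ee_pos'])
cv2.imwrite('pics/w2.png',cv2.resize(f['image'][200:350,200:400],(800,600)))
```

```text
[-0.01419779  0.09405296  0.65661254] [451.62187905 364.86835724  49.00565663]
```

View pics/w2.png

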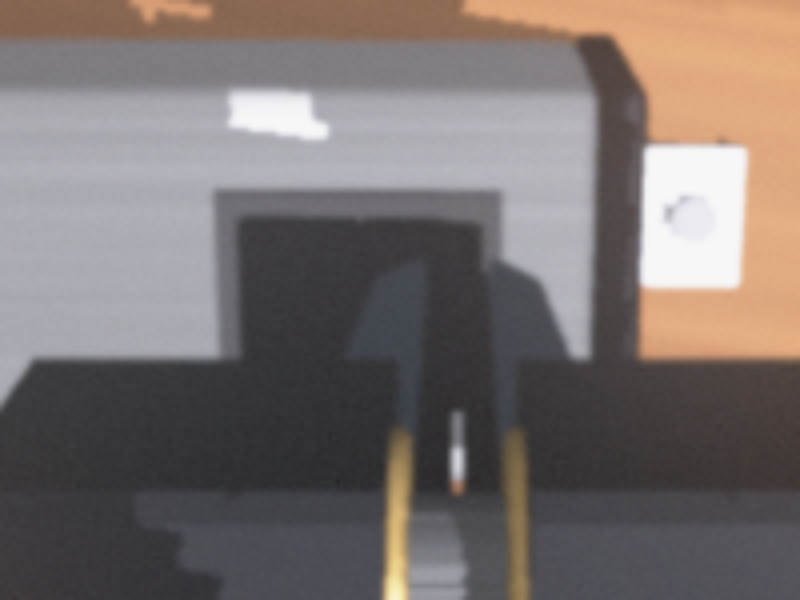

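The tips are over the rocker's right (raised) half, near its outer edge. I'll push on until it reaches the firm stop.

{"method": "step_arm", "body": {
  "steps": [
    [0,0,0,0,0,1,0],
    [0,0,0,0,0,1,0],
    [0,0,0,0,0,0,0],
    [0,0,0,0,0,0,0],
    [0,0,0,0,0,0,0],
    [0,0,0,0,0,0,0],
    [0,0,0,0,0,0,0],
    [0,0,0,0,0,0,0]
  ]
}}

```text
time_s: 6.25
ee_pos: [451.6, 364.8, 47.0]
ee_rot: [180.0, 0.0, -170.4]
force: [0.0, 0.3, -0.0]
gripper_width: 0.4
gripper_force: 0.0
```

{"method": "step_arm", "body": {
  "steps": [
    [0,0,0,0,0,1,0],
    [0,0,0,0,0,0,0],
    [0,0,0,0,0,0,0],
    [0,0,0,0,0,0,0],
    [0,0,0,0,0,0,0],
    [0,0,0,0,0,0,0],
    [0,0,0,0,0,0,0],
    [0,0,0,0,0,0,0]
  ]
}}

```text
time_s: 7.25
ee_pos: [451.6, 364.8, 46.0]
ee_rot: [180.0, 0.0, -170.4]
force: [0.7, 0.0, -0.1]
gripper_width: 0.4
gripper_force: 0.0
```

Run:
```python
from h import *
a=[state()['force']]
for n in('scene','top'):
    f=grab(n); save(f,n+'2'); a.append(state()['force'])
print(np.round(a,2))
c=lambda im,x,y,w,h,k: cv2.resize(im[y:y+h,x:x+w],(w*k,h*k),interpolation=cv2.INTER_CUBIC)
cv2.imwrite('pics/m2.png',np.hstack([c(load('scene2')['image'],350,270,100,140,4),c(load('top2')['image'],170,180,100,140,4)]))
```

```text
[[ 0.69  0.03 -0.09]
 [ 0.45 -0.5  -0.26]
 [ 0.66 -0.45 -0.18]]
```

View pics/m2.png

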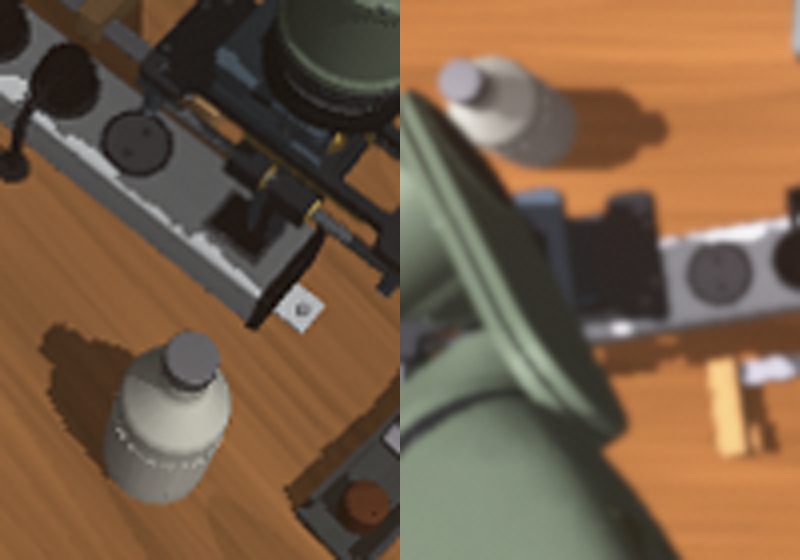

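{"method": "step_arm", "body": {
  "steps": [
    [0,0,0,0,0,1,0],
    [0,0,0,0,0,0,0],
    [0,0,0,0,0,0,0],
    [0,0,0,0,0,1,0],
    [0,0,0,0,0,0,0],
    [0,0,0,0,0,0,0],
    [0,0,0,0,0,0,0],
    [0,0,0,0,0,0,0]
  ]
}}

```text
time_s: 8.35
ee_pos: [451.6, 364.8, 44.0]
ee_rot: [180.0, 0.0, -170.4]
force: [-0.2, -0.2, 1.0]
gripper_width: 0.6
gripper_force: 0.0
```

{"method": "step_arm", "body": {
  "steps": [
    [0,0,0,0,0,1,0],
    [0,0,0,0,0,0,0],
    [0,0,0,0,0,0,0],
    [0,0,0,0,0,1,0],
    [0,0,0,0,0,0,0],
    [0,0,0,0,0,0,0],
    [0,0,0,0,0,0,0],
    [0,0,0,0,0,0,0]
  ]
}}

```text
time_s: 9.35
ee_pos: [451.6, 364.8, 42.0]
ee_rot: [180.0, 0.0, -170.4]
force: [-0.6, 0.4, -0.8]
gripper_width: 0.0
gripper_force: 0.0
```

Run:
```python
from h import *
f=grab('wrist');save(f,'w3');print(f['state']['force'],f['state']['ee_pos'],f['state']['effort'])
cv2.imwrite('pics/w3.png',cv2.resize(f['image'][200:350,200:400],(800,600)))
```

```text
[-0.55448499  0.42772028 -0.79552206] [451.60773216 364.82404611  41.99364409] [-7.48096700e-04 -4.39992249e+01 -1.94883871e+01  3.94460483e-03
  8.53161723e-02 -1.16783033e-05]
```

View pics/w3.png

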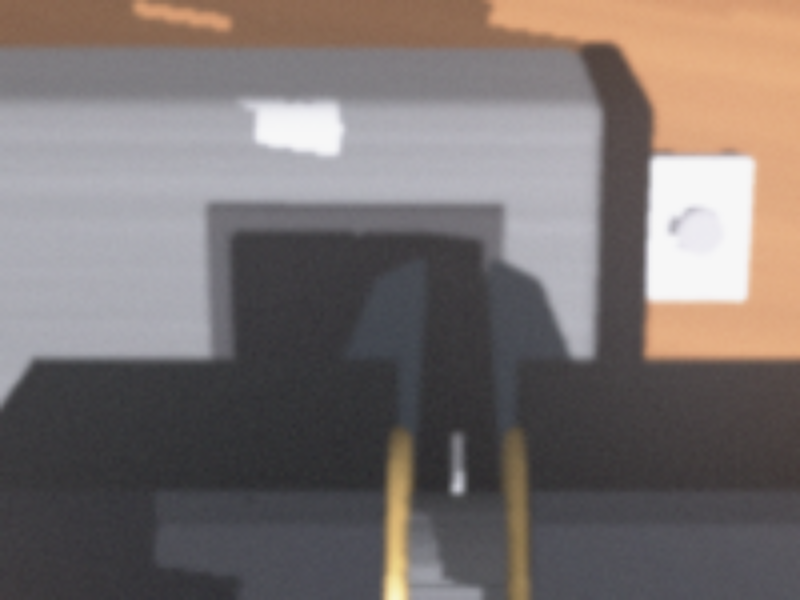

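Run:
```python
from h import *
f=load('w3');s=f['state'];Rt=rot(s);p=s['ee_pos']
print(f['cx'],f['cy'],f['dist'])
for o in [(0,0,0),(16,0,0),(-16,0,0),(16,10,0),(16,-10,0)]:
    print(o,(proj(f,p+Rt@np.array(o))[0]).round(1), 'crop',((proj(f,p+Rt@np.array(o))[0]-[200,200])*4).round())
# ear corner & strip corners from wrist
for n,q in [('w1',(361,238)),('w3',(388.75,238.75))]: print(n,[onz(load(n),*q,z).round(1) for z in(0,8)])
print('rocker w3 near-left,near-right rim', [onz(f,200+x/4,200+y/4,45).round(1) for x,y in[(210,205),(500,205)]])
print('strip end near corner', [onz(f,200+597/4,200+100/4,45).round(1)])
```

```text
313.9145364515493 244.76452699880846 [-0.04736884  0.          0.          0.          0.        ]
(0, 0, 0) [314.4 274. ] crop [457. 296.]
(16, 0, 0) [314.4 246.3] crop [458. 185.]
(-16, 0, 0) [314.3 300.6] crop [457. 402.]
(16, 10, 0) [332.7 246.3] crop [531. 185.]
(16, -10, 0) [296.2 246.3] crop [385. 185.]
w1 [array([432.6, 410.9,   0. ]), array([430.8, 409.6,   8. ])]
w3 [array([433.7, 411.3,   0. ]), array([432. , 409.4,   8. ])]
rocker w3 near-left,near-right rim [array([443.4, 329.4,  45. ]), array([436.8, 368.1,  45. ])]
strip end near corner [array([420.4, 378.3,  45. ])]
```

{"method": "step_arm", "body": {
  "steps": [
    [0,0,0,0,0,1,0],
    [0,0,0,0,0,0,0],
    [0,0,0,0,0,1,0],
    [0,0,0,0,0,0,0],
    [0,0,0,0,0,1,0],
    [0,0,0,0,0,0,0],
    [0,0,0,0,0,0,0],
    [0,0,0,0,0,0,0]
  ]
}}

```text
time_s: 10.4
ee_pos: [451.6, 364.8, 39.0]
ee_rot: [180.0, 0.0, -170.4]
force: [-0.4, -0.2, -0.9]
gripper_width: 0.0
gripper_force: 0.0
```

Run:
```python
from h import *
f=grab('wrist');save(f,'w4');s=f['state'];print(s['force'],s['ee_pos'])
g=grab('scene');save(g,'s4')
print(proj(g,s['ee_pos']), proj(g,[453,363,56]),proj(g,[456,351,47]))
c=lambda im,x,y,w,h,k: cv2.resize(im[y:y+h,x:x+w],(w*k,h*k),interpolation=cv2.INTER_CUBIC)
b=lambda im:cv2.convertScaleAbs(im,alpha=2.5,beta=20)
cv2.imwrite('pics/m4.png',np.hstack([c(b(f['image']),245,235,100,100,4),c(b(g['image']),385,295,50,50,8)]))
```

```text
[-0.39267127 -0.16834394 -0.9069304 ] [451.6109395  364.83683028  39.00326482]
[[415.1237882  330.44436952]] [[415.35691897 327.40718115]] [[410.32116661 325.93082496]]
```

View pics/m4.png

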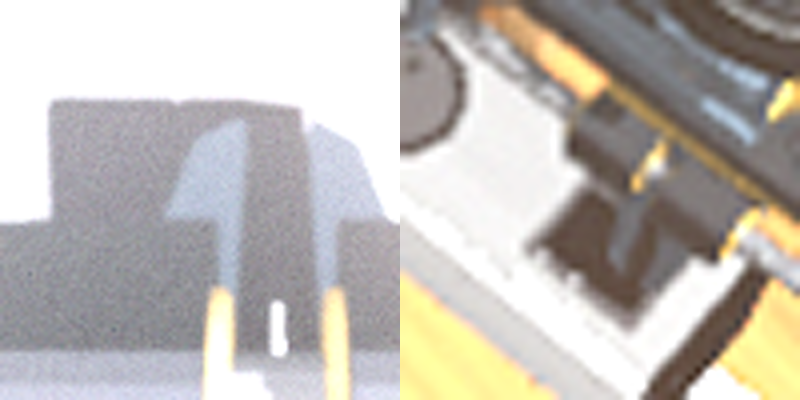

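{"method": "step_arm", "body": {
  "steps": [
    [0,0,0,0,0,1,0],
    [0,0,0,0,0,0,0],
    [0,0,0,0,0,1,0],
    [0,0,0,0,0,0,0],
    [0,0,0,0,0,1,0],
    [0,0,0,0,0,0,0],
    [0,0,0,0,0,0,0],
    [0,0,0,0,0,0,0]
  ]
}}

```text
time_s: 11.5
ee_pos: [451.6, 364.8, 36.0]
ee_rot: [180.0, 0.0, -170.4]
force: [0.1, -0.2, -0.0]
gripper_width: 0.4
gripper_force: 0.0
```

Run:
```python
from h import *
g=load('s4')
for x in (446,452,458,468):
    o,d=ray(g,412.5,328.75);print(x,(o+d*(x-o[0])/d[0]).round(1))
f=load('w4');
for x in (446,440,436):
  for u in(305,322):
    o,d=ray(f,u,265);print(x,(o+d*(x-o[0])/d[0]).round(1))
f=load('w1'); t=load('top');s=load('scene')
# base of ear/strip heights: lower bench points: bottle-free; ear corner in top & scene & wrist
g=grab('wrist');save(g,'w5')
c=lambda im,x,y,w,h,k: cv2.resize(im[y:y+h,x:x+w],(w*k,h*k),interpolation=cv2.INTER_CUBIC)
b=lambda im:cv2.convertScaleAbs(im,alpha=4,beta=-60)
cv2.imwrite('pics/m5.png',np.hstack([c(b(g['image']),245,225,80,80,5),c(b(load('w2')['image']),245,225,80,80,5)]))
```

```text
446 [446.  354.1  21.1]
452 [452.  357.1  35.3]
458 [458.  360.   49.6]
468 [468.  364.8  73.3]
446 [446.  358.7  43.1]
446 [446.  368.2  38.1]
440 [440.  358.1  61.9]
440 [440.  366.8  57.3]
436 [436.  357.8  74.4]
436 [436.  365.8  70.2]
```

View pics/m5.png

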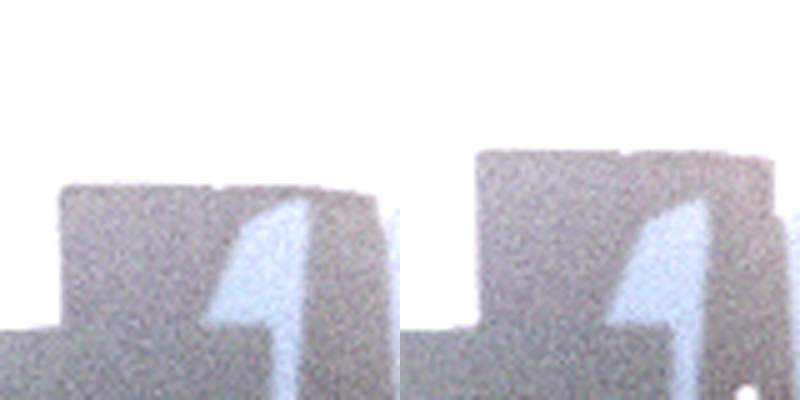

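Wrist and scene rays agree that the blue finger ends are well above the reported TCP, and the rocker's right half still stands up. So there's no contact yet. I'll keep descending gently until I feel force.

{"method": "step_arm", "body": {
  "steps": [
    [0,0,0,0,0,1,0],
    [0,0,0,0,0,1,0],
    [0,0,0,0,0,1,0],
    [0,0,0,0,0,1,0],
    [0,0,0,0,0,1,0],
    [0,0,0,0,0,0,0],
    [0,0,0,0,0,0,0],
    [0,0,0,0,0,0,0]
  ]
}}

```text
time_s: 12.55
ee_pos: [451.6, 364.9, 31.0]
ee_rot: [180.0, 0.0, -170.4]
force: [0.4, 0.3, 0.9]
gripper_width: 0.5
gripper_force: 0.0
```

{"method": "step_arm", "body": {
  "steps": [
    [0,0,0,0,0,1,0],
    [0,0,0,0,0,1,0],
    [0,0,0,0,0,1,0],
    [0,0,0,0,0,0,0],
    [0,0,0,0,0,0,0],
    [0,0,0,0,0,0,0],
    [0,0,0,0,0,0,0],
    [0,0,0,0,0,0,0]
  ]
}}

```text
time_s: 13.55
ee_pos: [451.6, 364.9, 28.0]
ee_rot: [180.0, 0.0, -170.4]
force: [0.4, 0.4, -0.2]
gripper_width: 0.7
gripper_force: 0.0
```

{"method": "step_arm", "body": {
  "steps": [
    [0,0,0,0,0,1,0],
    [0,0,0,0,0,1,0],
    [0,0,0,0,0,1,0],
    [0,0,0,0,0,1,0],
    [0,0,0,0,0,0,0],
    [0,0,0,0,0,0,0],
    [0,0,0,0,0,0,0],
    [0,0,0,0,0,0,0]
  ]
}}

```text
time_s: 14.55
ee_pos: [451.6, 364.8, 24.0]
ee_rot: [180.0, 0.0, -170.4]
force: [-0.4, 0.0, -0.7]
gripper_width: 0.7
gripper_force: 0.0
```

Run:
```python
from h import *
f=grab('wrist');save(f,'w6');s=f['state'];print(s['force'],s['ee_pos'])
g=grab('scene');save(g,'s6')
c=lambda im,x,y,w,h,k: cv2.resize(im[y:y+h,x:x+w],(w*k,h*k),interpolation=cv2.INTER_CUBIC)
b=lambda im:cv2.convertScaleAbs(im,alpha=3,beta=-20)
cv2.imwrite('pics/m6.png',np.hstack([c(b(f['image']),240,220,100,140,4),c(b(g['image']),380,285,50,70,8)]))
```

```text
[-0.3749175   0.01612449 -0.69918917] [451.58548557 364.84888615  24.02706074]
```

View pics/m6.png

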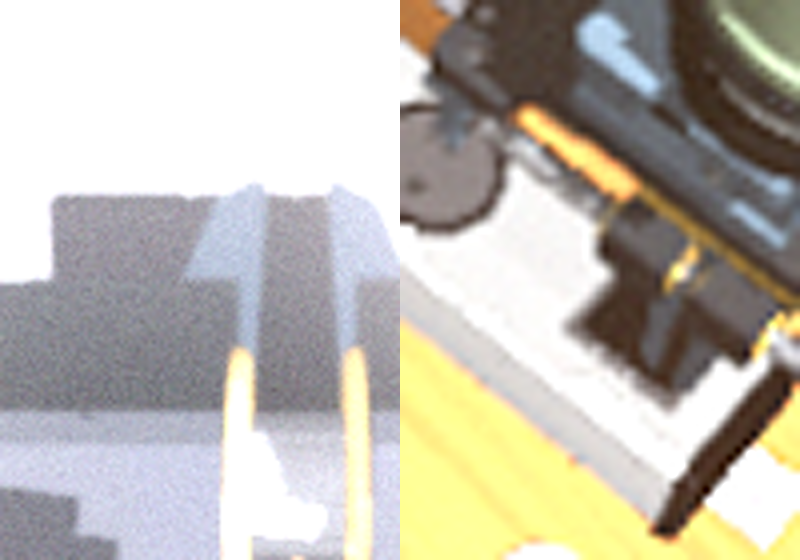

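The tips (wrist crop row 185) now overlap the near edge of the rocker. Ray geometry puts the true tips about 33 mm above the reported TCP, so contact should be near. I have no viewings left, so I'll go by force and numeric checks.

{"method": "step_arm", "body": {
  "steps": [
    [0,0,0,0,0,1,0],
    [0,0,0,0,0,1,0],
    [0,0,0,0,0,1,0],
    [0,0,0,0,0,0,0],
    [0,0,0,0,0,0,0],
    [0,0,0,0,0,0,0],
    [0,0,0,0,0,0,0],
    [0,0,0,0,0,0,0]
  ]
}}

```text
time_s: 15.65
ee_pos: [451.6, 364.8, 21.0]
ee_rot: [180.0, 0.0, -170.4]
force: [0.5, -0.3, -0.9]
gripper_width: 0.3
gripper_force: 0.0
```

{"method": "step_arm", "body": {
  "steps": [
    [0,0,0,0,0,1,0],
    [0,0,0,0,0,1,0],
    [0,0,0,0,0,1,0],
    [0,0,0,0,0,0,0],
    [0,0,0,0,0,0,0],
    [0,0,0,0,0,0,0],
    [0,0,0,0,0,0,0],
    [0,0,0,0,0,0,0]
  ]
}}

```text
time_s: 16.65
ee_pos: [451.7, 365.2, 18.1]
ee_rot: [180.0, 0.0, -170.4]
force: [-0.7, 1.8, 5.0]
gripper_width: 0.8
gripper_force: 2.5
```

Contact: 5 N at z 18, which puts the tips about 38 mm above the reported TCP. Now I'll press the rocker home.

{"method": "step_arm", "body": {
  "steps": [
    [0,0,0,0,0,1,0],
    [0,0,0,0,0,1,0],
    [0,0,0,0,0,1,0],
    [0,0,0,0,0,1,0],
    [0,0,0,0,0,0,0],
    [0,0,0,0,0,0,0],
    [0,0,0,0,0,0,0],
    [0,0,0,0,0,0,0]
  ]
}}

```text
time_s: 17.65
ee_pos: [452.0, 364.8, 14.0]
ee_rot: [180.0, 0.0, -170.4]
force: [0.2, 2.0, 3.7]
gripper_width: 0.8
gripper_force: 1.7
```

{"method": "step_arm", "body": {
  "steps": [
    [0,0,0,0,0,1,0],
    [0,0,0,0,0,1,0],
    [0,0,0,0,0,0,0],
    [0,0,0,0,0,0,0],
    [0,0,0,0,0,0,0],
    [0,0,0,0,0,0,0],
    [0,0,0,0,0,0,0],
    [0,0,0,0,0,0,0]
  ]
}}

```text
time_s: 18.65
ee_pos: [452.0, 365.1, 12.9]
ee_rot: [180.0, 0.1, -170.4]
force: [-0.3, 1.9, 8.2]
gripper_width: 0.1
gripper_force: 4.4
```

{"method": "step_arm", "body": {
  "steps": [
    [0,0,0,0,0,1,0],
    [0,0,0,0,0,1,0],
    [0,0,0,0,0,0,0],
    [0,0,0,0,0,0,0],
    [0,0,0,0,0,-15,0],
    [0,0,0,0,0,-45,0],
    [0,0,0,0,0,-50,0],
    [0,0,0,0,0,-30,0]
  ]
}}

```text
time_s: 19.65
ee_pos: [451.3, 364.0, 151.6]
ee_rot: [-179.9, -0.0, -170.4]
force: [-0.4, 0.3, -0.2]
gripper_width: 0.4
gripper_force: 0.0
```

Run:
```python
from h import *
plan([457,-160,140],[0,0,-1],[0.04,1,0])
# compare rocker before/after in scene? button pixel in scene for check
t=load('top');print('ext@70',onz(t,432,251.6,70).round(1),onz(t,432,251.6,63).round(1))
s=load('scene')
hsv=cv2.cvtColor(t['image'],cv2.COLOR_BGR2GRAY)
def blobs(f,x0,y0,x1,y1,th):
    g=cv2.cvtColor(f['image'],cv2.COLOR_BGR2GRAY)[y0:y1,x0:x1];k=(g<th).astype(np.uint8)
    n,l,st,c=cv2.connectedComponentsWithStats(k)
    for i in range(1,n):
        if st[i,4]>15: print('  ',c[i]+[x0,y0],st[i,2:])
print('ext');blobs(t,418,240,466,263,70);print('sander');blobs(t,296,160,347,188,110)
```

```text
pos [451.3 364.  151.6] F [-0.4  0.3 -0.2] w 0.4 t 19.65
rotvec [-5.000e-02 -1.000e-02  1.189e+01] shift now [  81.8 -517.7   12.1] shift target [ -26.7 -523.4   11.6]
ext@70 [ 456.6 -215.5   70. ] [ 457.2 -217.1   63. ]
ext
   [455.30463576 252.07284768] [ 14  13 151]
   [432.  251.5] [ 9  8 60]
sander
   [332.91304348 175.50310559] [ 15  14 161]
   [307.96470588 174.61176471] [11 10 85]
```

{"method": "step_arm", "body": {
  "steps": [
    [0,0,6,0,0,0,0],
    [0,0,5.9,0,0,0,0],
    [0,0,0,-3,-57,0,0],
    [0,0,0,-3,-57,0,0],
    [0,0,0,-3,-57,0,0],
    [0,0,0,-3,-57,0,0],
    [0,0,0,-3,-57,0,0],
    [0,0,0,-3,-57,0,0]
  ]
}}

```text
time_s: 20.65
ee_pos: [454.0, 20.2, 149.2]
ee_rot: [-180.0, -0.2, 177.7]
force: [1.1, -0.1, 0.3]
gripper_width: 0.7
gripper_force: 0.0
```

{"method": "step_arm", "body": {
  "steps": [
    [0,0,0,-3,-57,0,0],
    [0,0,0,-3,-57,0,0],
    [0,0,0,-3,-57,0,0],
    [0,0,0,-1.5,-55,0,0],
    [0,0,0,0,0,0,0],
    [0,0,0,0,0,0,0],
    [0,0,0,0,0,0,0],
    [0,0,0,0,0,0,0]
  ]
}}

```text
time_s: 21.65
ee_pos: [457.2, -202.6, 149.9]
ee_rot: [180.0, -0.0, 177.8]
force: [0.0, -0.2, -0.6]
gripper_width: 0.5
gripper_force: 0.0
```

Run:
```python
from h import *
plan([456.9,-216,60],[0,0,-1],[0.04,1,0])
f=grab('wrist');save(f,'w7')
for p in [(456.9,-216,70),(455,-278,78),(456.9,-247,58)]: print('pred',proj(f,p)[0].round(1))
g=cv2.cvtColor(f['image'],cv2.COLOR_BGR2GRAY)
u=proj(f,(456.9,-247,65))[0].astype(int)
x0,y0=u-[90,45];k=(g[y0:y0+90,x0:x0+180]<60).astype(np.uint8)
n,l,st,c=cv2.connectedComponentsWithStats(k)
for i in range(1,n):
    if st[i,4]>100: print(c[i]+[x0,y0],st[i]+[x0,y0,0,0,0])
# rocker change in top view
a=load('top');b=grab('top');save(b,'top7')
for q in(a,b): print(cv2.cvtColor(q['image'],cv2.COLOR_BGR2GRAY)[253,208:234])
s=grab('scene');save(s,'s7')
for q in(load('scene'),s): print(cv2.cvtColor(q['image'],cv2.COLOR_BGR2GRAY)[319:334:2,402:422:2].tolist())
```

```text
pos [ 457.2 -202.6  149.9] F [ 0.  -0.2 -0.6] w 0.5 t 21.65
rotvec [ 0.02 -0.02  0.11] shift now [ -0.2 -13.4  89.9] shift target [ -0.2 -13.4  89.9]
pred [296.6 239.4]
pred [212.  242.6]
pred [257.8 237.1]
[216.60876058 238.50223992] [ 191  214   52   50 2009]
[288.4        239.57727273] [282 228  16  24 220]
[193 238 246 244 229 169  91  51  44  44  47  52  60  66  67  65  65  81
 115 166 223 242 247 247 247 247]
[195 239 247 245 231 174 107  75  69  68  65  60  53  50  50  49  53  76
 118 170 225 244 248 248 248 248]
[[169, 175, 90, 35, 66, 154, 174, 172, 128, 92], [156, 111, 51, 37, 37, 43, 136, 175, 174, 149], [92, 41, 37, 36, 38, 35, 30, 93, 176, 173], [71, 35, 37, 37, 36, 36, 36, 34, 31, 160], [110, 62, 34, 37, 36, 36, 35, 34, 33, 93], [177, 116, 76, 38, 35, 35, 36, 34, 79, 152], [174, 176, 156, 80, 40, 33, 35, 76, 156, 177], [170, 175, 174, 155, 87, 69, 61, 126, 178, 176]]
[[172, 178, 92, 34, 33, 144, 177, 176, 131, 93], [160, 113, 50, 40, 41, 35, 139, 178, 178, 152], [94, 38, 40, 42, 40, 41, 40, 104, 178, 176], [74, 35, 42, 41, 40, 39, 38, 35, 68, 166], [112, 67, 34, 40, 39, 39, 38, 38, 33, 95], [181, 119, 78, 41, 38, 39, 38, 36, 81, 156], [177, 179, 160, 82, 43, 37, 37, 78, 159, 181], [174, 178, 177, 158, 90, 59, 57, 127, 183, 180]]
```

The top-view grey levels along the rocker have mirrored (44…66 became 68…50), so it has flipped on. Extractor START shows at about (298,240), which agrees with the prediction within 2 mm. STOP is at (217,238).

{"method": "step_arm", "body": {
  "steps": [
    [0,0,0,1,-12,0,0],
    [0,0,0,0,0,40,0],
    [0,0,0,0,0,40,0],
    [0,0,0,0,0,25,0],
    [0,0,0,0,0,5,0],
    [0,0,0,0,0,0,0],
    [0,0,0,0,0,0,0],
    [0,0,0,0,0,0,0]
  ]
}}

```text
time_s: 22.8
ee_pos: [456.5, -216.2, 40.9]
ee_rot: [-180.0, 0.1, 177.7]
force: [-0.1, 0.5, 0.4]
gripper_width: 0.3
gripper_force: 0.0
```

{"method": "step_arm", "body": {
  "steps": [
    [0,0,0,0,0,2,0],
    [0,0,0,0,0,2,0],
    [0,0,0,0,0,2,0],
    [0,0,0,0,0,2,0],
    [0,0,0,0,0,2,0],
    [0,0,0,0,0,0,0],
    [0,0,0,0,0,0,0],
    [0,0,0,0,0,0,0]
  ]
}}

```text
time_s: 23.8
ee_pos: [455.8, -215.8, 29.8]
ee_rot: [180.0, -0.0, 177.7]
force: [-0.9, 0.2, -0.3]
gripper_width: 0.1
gripper_force: 0.0
```

{"method": "step_arm", "body": {
  "steps": [
    [0,0,0,0,0,1,0],
    [0,0,0,0,0,1,0],
    [0,0,0,0,0,0,0],
    [0,0,0,0,0,0,0],
    [0,0,0,0,0,0,0],
    [0,0,0,0,0,0,0],
    [0,0,0,0,0,0,0],
    [0,0,0,0,0,0,0]
  ]
}}

```text
time_s: 24.8
ee_pos: [455.8, -215.8, 27.9]
ee_rot: [180.0, 0.0, 177.7]
force: [-0.7, 0.7, 2.5]
gripper_width: 0.6
gripper_force: 1.4
```

{"method": "step_arm", "body": {
  "steps": [
    [0,0,0,0,0,1,0],
    [0,0,0,0,0,1,0],
    [0,0,0,0,0,1,0],
    [0,0,0,0,0,1,0],
    [0,0,0,0,0,0,0],
    [0,0,0,0,0,0,0],
    [0,0,0,0,0,0,0],
    [0,0,0,0,0,0,0]
  ]
}}

```text
time_s: 25.8
ee_pos: [455.9, -215.9, 26.1]
ee_rot: [-180.0, 0.1, 177.7]
force: [-4.9, 2.0, 20.4]
gripper_width: 0.6
gripper_force: 10.0
```

{"method": "step_arm", "body": {
  "steps": [
    [0,0,0,0,0,1,0],
    [0,0,0,0,0,1,0],
    [0,0,0,0,0,0,0],
    [0,0,0,0,0,0,0],
    [0,0,0,0,0,0,0],
    [0,0,0,0,0,0,0],
    [0,0,0,0,0,0,0],
    [0,0,0,0,0,0,0]
  ]
}}

```text
time_s: 26.8
ee_pos: [456.0, -215.9, 26.0]
ee_rot: [-180.0, 0.1, 177.7]
force: [-8.6, 3.5, 33.9]
gripper_width: 0.4
gripper_force: 17.0
```

Firm stop at z 26, as predicted (34 N), so the extractor is on. I'll lift clear and plan the sander press with a 20° tilt.

{"method": "step_arm", "body": {
  "steps": [
    [0,0,0,0,0,-10,0],
    [0,0,0,0,0,-40,0],
    [0,0,0,0,0,-50,0],
    [0,0,0,0,0,-50,0],
    [0,0,0,0,0,-50,0],
    [0,0,0,0,0,0,0],
    [0,0,0,0,0,0,0],
    [0,0,0,0,0,0,0]
  ]
}}

```text
time_s: 27.8
ee_pos: [454.9, -215.4, 220.0]
ee_rot: [179.9, -0.2, 177.7]
force: [0.7, 0.5, -0.5]
gripper_width: 0.5
gripper_force: 0.0
```

Run:
```python
from h import *
t=load('top');face=onz(t,308,174.6,96.3);print('face',face.round(1))
d=R.from_euler('z',-2.4,degrees=True).apply([np.sin(np.radians(20)),0,-np.cos(np.radians(20))])
y=R.from_euler('z',-2.4,degrees=True).apply([0,1,0])
for k in(-100,-22,38,44): print(k,(face+k*d).round(1))
plan(face-100*d,d,y)
plan(face-100*d,[0,0,-1],y)
b=grab('top')
g=lambda q:cv2.cvtColor(q['image'],cv2.COLOR_BGR2GRAY)
x=[];
for q in(t,b):
    k=(g(q)[240:263,418:466]<70).astype(np.uint8);n,l,st,c=cv2.connectedComponentsWithStats(k)
    print([((c[i]+[418,240]).round(1).tolist(),st[i,2:].tolist()) for i in range(1,n) if st[i,4]>15])
```

```text
face [657.3 110.1  96.3]
-100 [623.1 111.6 190.3]
-22 [649.7 110.4 117. ]
38 [670.2 109.6  60.6]
44 [672.3 109.5  55. ]
pos [ 454.9 -215.4  220. ] F [ 0.7  0.5 -0.5] w 0.5 t 27.8
rotvec [  0.11 -20.2    0.09] shift now [-155.1  333.3   29.7] shift target [-134.9  333.7   80.7]
pos [ 454.9 -215.4  220. ] F [ 0.7  0.5 -0.5] w 0.5 t 27.8
rotvec [ 0.1 -0.2  0.1] shift now [-155.1  333.3   29.7] shift target [-154.4  333.7   29.7]
[([455.3, 252.1], [14, 13, 151]), ([432.0, 251.5], [9, 8, 60])]
[([436.9, 246.7], [35, 16, 313])]
```

{"method": "step_arm", "body": {
  "steps": [
    [0,0,0,0,55.5,0,0],
    [0,0,0,0,55.5,0,0],
    [0,0,0,0,55.5,0,0],
    [0,0,0,0,55.5,0,0],
    [0,0,0,0,55.5,0,0],
    [0,0,0,0,55.5,0,0],
    [0,-10,0,0,0,0,0],
    [0,-10.1,0,0,0,0,0]
  ]
}}

```text
time_s: 28.85
ee_pos: [469.6, 117.8, 220.9]
ee_rot: [-180.0, 20.3, 177.8]
force: [0.3, -0.2, -0.6]
gripper_width: 0.4
gripper_force: 0.0
```

{"method": "step_arm", "body": {
  "steps": [
    [0,0,0,-45,0,27,0],
    [0,0,0,-45,0,27,0],
    [0,0,0,-45,0,27,0],
    [0,0,0,0,0,0,0],
    [0,0,0,0,0,0,0],
    [0,0,0,0,0,0,0],
    [0,0,0,0,0,0,0],
    [0,0,0,0,0,0,0]
  ]
}}

```text
time_s: 29.85
ee_pos: [623.3, 110.8, 192.9]
ee_rot: [180.0, 20.1, 177.7]
force: [0.9, 0.2, 0.4]
gripper_width: 0.4
gripper_force: 0.0
```

Run:
```python
from h import *
face=np.array([657.3,110.1,96.3]);rz=R.from_euler('z',-2.4,degrees=True)
d=rz.apply([np.sin(np.radians(20)),0,-np.cos(np.radians(20))]);y=rz.apply([0,1,0])
plan(face-22*d,d,y)
f=grab('wrist');save(f,'w8')
print('pred start',proj(f,face)[0].round(1),'stop',proj(f,face+8*-d-66*y)[0].round(1))
g=cv2.cvtColor(f['image'],cv2.COLOR_BGR2GRAY);u=proj(f,face-33*y)[0].astype(int);x0,y0=u-[90,50]
for th in(60,90):
    n,l,st,c=cv2.connectedComponentsWithStats((g[y0:y0+100,x0:x0+180]<th).astype(np.uint8))
    print([((c[i]+[x0,y0]).round(1).tolist(),(st[i]+[x0,y0,0,0,0]).tolist()) for i in range(1,n) if st[i,4]>60])
b=load('top7');t=load('top');n=grab('top')
gg=lambda q:cv2.cvtColor(q['image'],cv2.COLOR_BGR2GRAY)
for q in(t,n):
    l=cv2.connectedComponentsWithStats((gg(q)[240:263,418:466]<70).astype(np.uint8))
    print([((l[3][i]+[418,240]).round(1).tolist(),l[2][i,2:].tolist()) for i in range(1,l[0]) if l[2][i,4]>15])
```

```text
pos [623.3 110.8 192.9] F [0.9 0.2 0.4] w 0.4 t 29.85
rotvec [0.06 0.15 0.11] shift now [ 1.3  0.6 80.4] shift target [ 1.1  0.7 80.4]
pred start [314.9 230.9] stop [231.4 232.9]
[]
[([234.6, 229.4], [212, 207, 48, 47, 1558]), ([302.5, 274.4], [291, 267, 22, 13, 207]), ([325.5, 274.4], [316, 267, 22, 13, 205])]
[([455.3, 252.1], [14, 13, 151]), ([432.0, 251.5], [9, 8, 60])]
[([456.1, 251.9], [13, 13, 147]), ([430.7, 252.1], [9, 9, 60])]
```

Run:
```python
from h import *
g=cv2.cvtColor(load('w8')['image'],cv2.COLOR_BGR2GRAY)
print(g[228,200:360:4]);print(g[190:280:3,317]);print(g[190:280:3,235])
for th in(110,130,150):
    n,l,st,c=cv2.connectedComponentsWithStats((g[195:262,270:360]<th).astype(np.uint8))
    print([((c[i]+[270,195]).round(1).tolist(),(st[i]+[270,195,0,0,0]).tolist()) for i in range(1,n) if st[i,4]>60])
```

```text
[226 231 232  93  74  75  77  80  80  84  84  92  95  88  84 133 234 234
 233 236 235 236 235 236 185 127  89  91  91  93  95  94  93  94 196 236
 238 239 239 236]
[235 236 236 235 236 233 136 124  87  95  94  92  93  91  93  91  94  91
  91 159 238 239 238 236 236 237 176  75  76  72]
[233 232 230 227 150 127  76  80  77  81  82  83  84  83  84  84  79  78
  77  80  80 101 229 232 229 231 231 205 167 167]
[([317.2, 228.7], [301, 212, 33, 34, 862])]
[([315.7, 227.5], [297, 209, 38, 38, 1040])]
[([315.4, 227.1], [297, 208, 38, 39, 1121])]
```

START is at wrist (317,229), 33 px across, against (315,231) predicted. STOP is at (235,229). That agrees within 2 mm, so I'm pressing along the tool axis.

{"method": "step_arm", "body": {
  "steps": [
    [0,0,0,1.8,1.3,0,0],
    [0,0,0,0,0,40,0],
    [0,0,0,0,0,40,0],
    [0,0,0,0,0,35,0],
    [0,0,0,0,0,10,0],
    [0,0,0,0,0,5,0],
    [0,0,0,0,0,0,0],
    [0,0,0,0,0,0,0]
  ]
}}

```text
time_s: 30.95
ee_pos: [667.2, 110.5, 71.1]
ee_rot: [180.0, 20.2, 177.7]
force: [-0.1, 0.1, 0.6]
gripper_width: 0.6
gripper_force: 0.0
```

{"method": "step_arm", "body": {
  "steps": [
    [0,0,0,0,0,2,0],
    [0,0,0,0,0,2,0],
    [0,0,0,0,0,2,0],
    [0,0,0,0,0,2,0],
    [0,0,0,0,0,2,0],
    [0,0,0,0,0,2,0],
    [0,0,0,0,0,0,0],
    [0,0,0,0,0,0,0]
  ]
}}

```text
time_s: 31.95
ee_pos: [670.8, 110.1, 58.1]
ee_rot: [180.0, 20.1, 177.7]
force: [-0.6, 0.7, 0.3]
gripper_width: 0.4
gripper_force: 0.4
```

{"method": "step_arm", "body": {
  "steps": [
    [0,0,0,0,0,1,0],
    [0,0,0,0,0,1,0],
    [0,0,0,0,0,1,0],
    [0,0,0,0,0,1,0],
    [0,0,0,0,0,0,0],
    [0,0,0,0,0,0,0],
    [0,0,0,0,0,0,0],
    [0,0,0,0,0,0,0]
  ]
}}

```text
time_s: 32.95
ee_pos: [671.6, 110.1, 56.1]
ee_rot: [180.0, 20.1, 177.7]
force: [-9.8, 0.1, 13.1]
gripper_width: 0.0
gripper_force: 7.4
```

{"method": "step_arm", "body": {
  "steps": [
    [0,0,0,0,0,1,0],
    [0,0,0,0,0,1,0],
    [0,0,0,0,0,1,0],
    [0,0,0,0,0,0,0],
    [0,0,0,0,0,0,0],
    [0,0,0,0,0,0,0],
    [0,0,0,0,0,0,0],
    [0,0,0,0,0,0,0]
  ]
}}

```text
time_s: 33.95
ee_pos: [671.7, 110.1, 56.0]
ee_rot: [180.0, 20.1, 177.7]
force: [-20.7, 0.1, 29.2]
gripper_width: 0.3
gripper_force: 17.5
```

Firm stop at 36 N. I'll back off to the same hover pose and compare the images.

{"method": "step_arm", "body": {
  "steps": [
    [0,0,0,0,0,-9,0],
    [0,0,0,0,0,-40,0],
    [0,0,0,0,0,-50,0],
    [0,0,0,0,0,-50,0],
    [0,0,0,-1.8,-1.3,0,0],
    [0,0,0,0,0,0,0],
    [0,0,0,0,0,0,0],
    [0,0,0,0,0,0,0]
  ]
}}

```text
time_s: 34.95
ee_pos: [623.3, 110.5, 190.5]
ee_rot: [-180.0, 19.9, 177.7]
force: [-0.1, 0.2, -0.2]
gripper_width: 0.6
gripper_force: 0.0
```

Run:
```python
from h import *
f=grab('wrist');save(f,'w9');print(f['state']['ee_pos'],f['state']['force'],load('w8')['state']['ee_pos'])
for q in(load('w8'),f):
    g=cv2.cvtColor(q['image'],cv2.COLOR_BGR2GRAY)
    for th in (110,150):
        n,l,st,c=cv2.connectedComponentsWithStats((g[195:262,200:360]<th).astype(np.uint8))
        print(th,[((c[i]+[200,195]).round(1).tolist(),(st[i]+[200,195,0,0,0]).tolist()) for i in range(1,n) if st[i,4]>60])
t=load('top');n=grab('top');gg=lambda q:cv2.cvtColor(q['image'],cv2.COLOR_BGR2GRAY)
for q in(t,n):
    print(gg(q)[253,212:230])
    l=cv2.connectedComponentsWithStats((gg(q)[240:263,418:466]<70).astype(np.uint8))
    print([((l[3][i]+[418,240]).round(1).tolist(),l[2][i,2:].tolist()) for i in range(1,l[0]) if l[2][i,4]>15])
# anything moved among bystanders: scene diff away from arm
e=cv2.absdiff(load('scene')['image'],grab('scene')['image']).max(2)
for nm,(x,y,w,h) in dict(tape=(312,215,42,36),chisel=(270,148,52,50),jar=(178,120,34,60),plane=(422,350,66,64),bottle=(375,350,36,50),purple=(302,112,48,50),clamp=(360,255,62,48)).items(): print(nm,(e[y:y+h,x:x+w]>50).mean().round(3))
```

```text
[623.26728898 110.53003136 190.49479919] [-0.06188801  0.24236908 -0.19766564] [623.26422153 110.83313306 192.88868335]
110 [([235.8, 229.6], [212, 206, 48, 48, 1788]), ([317.2, 228.7], [301, 212, 33, 34, 862])]
150 [([234.9, 228.0], [210, 200, 51, 55, 2043]), ([315.4, 227.1], [297, 208, 38, 39, 1121])]
110 [([234.5, 233.1], [210, 209, 50, 49, 1900]), ([318.1, 230.1], [303, 215, 31, 31, 764])]
150 [([232.9, 230.3], [206, 199, 54, 60, 2279]), ([318.1, 230.1], [302, 214, 33, 33, 865])]
[229 169  91  51  44  44  47  52  60  66  67  65  65  81 115 166 223 242]
[([455.3, 252.1], [14, 13, 151]), ([432.0, 251.5], [9, 8, 60])]
[234 179 110  77  70  69  64  60  53  50  50  49  53  78 120 174 228 246]
[([456.0, 251.9], [13, 13, 149]), ([430.7, 252.1], [9, 9, 60])]
tape 0.53
chisel 0.433
jar 0.0
plane 0.0
bottle 0.0
purple 0.449
clamp 0.0
```

START shrank (38→33 px) and STOP grew (51→54 px), so the sander is on. The rocker and extractor are still on, and no bystander was touched. The large scene-image differences at the tape, chisel and purple box look like the arm blocking the view.

```bash
python3 -c "
from workcell import *
print(job_done())"
```

```text
the job is handed in; nothing more can be done
None
```

The socket strip, dust extractor and belt sander were switched on in that order, each pressed to its firm stop; the camera checks before hand-in agreed, at about 35 s of the 64 s allowed.

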